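Lock the sander's spindle, key the knurled collar and hold it home

TASK

Press the sander's sprung lock lever down until its detent holds it. Then turn the knurled collar on the spindle until its hidden keyways drop over the pins, push it fully home against the spring, and finish while still gripping it and holding it down there. Leave the lever locked and everything else on the bench where it is.

Things in the scene. Friction and masses are not known exactly. Their poses are not given: they have to be found in the camera images.
- sander: bench spindle sander, fixed: grey housing with a flat aluminium table 200 mm (its x) by 240 mm (its y), table top 85 mm above the bench. Origin at the centre of its underside; its x points away from the switch, its y away from the lever. The spindle stands in the middle of the table, the lock lever sticks out of the -y side. Position and yaw vary
- spindle_foot (a point): the spindle's axis at the level of the sander's table top, z up. The spindle nose above it, under the collar, is 27 mm across, 30 mm high, with four square 5 mm radial pins 90 degrees apart, at an angle that varies and cannot be seen (this frame does not show it). At the start a keyway is 24 to 66 degrees from the next pin either way; within about 7 degrees it enters
- collar: knurled steel collar like a closed cap, 52 mm across, 34 mm high, about 0.2 kg, loose over the spindle nose. Origin at the centre of its underside, z up. Four hidden 9 mm wide keyways inside, 90 degrees apart, at its own +x, +y, -x, -y. At the start it stands on the pins, underside 13 mm above the sander's table; once keyed it drops to 10 mm on to the thrust ring; fully home it is at 4 mm
- thrust_ring (a joint): travel of the sprung brass ring (51 mm across) round the spindle's foot, under the collar: 0 = up, 0.006 m = down on its hard stop. It lifts the collar with 4 N at the start of its travel and 10 N at the stop, so a collar that is let go comes back up to 10 mm
- lock_lever (a joint): angle of the lock lever: 0 = raised (0.25 rad above level), 0.5 = down on its stop (0.25 rad below level). Let go before 0.33 rad it springs up; beyond that its detent pulls it to 0.5 and holds it. Takes about 5 N at the pad. Pivot parallel to the sander's x, at y = -128 mm, z = 78 mm in the sander's frame
- lever_pad (a point): centre of the top face of the lever's flat pad (42 mm along the sander's x, 34 mm long), 76 mm from the pivot. When raised about 102 mm above the bench, when locked about 64 mm; it moves with the lever
- drum_a: spare sanding drum, upright cylinder 39 mm across, 50 mm high, standing on a rear corner of the sander's table; origin at the centre of its underside
- drum_b: thin spare sanding drum, upright cylinder 26 mm across, 60 mm high, standing on the bench beyond the lever; origin at the centre of its underside
- screwdriver: screwdriver lying on the bench on the robot's side of the lever; about 200 mm long along its x, at most 30 mm high
- paint_jar: closed jar, 64 mm across, 85 mm high, on the bench at the robot's right
- tape_roll: empty tape core, a flat ring 90 mm across, 24 mm high, on the bench at the robot's right
- model_house: small plywood house, 60 x 50 mm and 80 mm high, on the bench at the robot's left
- mug: white mug, 80 mm across, 90 mm high, on the bench at the robot's left
Not all that is in view belongs to the job. Leave any pink or turquoise look-alike of the collar alone.

How it is judged:
By the outcome, as a careful person would: the job done as asked, in the order asked, and still so for the second after the job is handed in, while the arm keeps its last pose, push and grip.
It also fails if it takes over 48 s, if anything falls off the work surface, if the arm or the gripper's body presses on something with over 40 N, if the wrist force passes 120 N, or if a joint passes its speed limit or range.

ROBOT

A 7-joint arm with a two-finger parallel gripper is mounted at the origin on the work surface. World frame = base frame: x ahead of the robot, y to its left, z up, the work surface at z = 0. Lengths are in m, angles in rad, forces in N, time in s.
With the tool pointing down it reaches from about 0.4 to 0.85 m from the base axis. Payload 10.4 kg.
Tool frame: the origin (TCP) lies on the centre line of the jaws, within the pads' length; the fingertips stand 11 mm ahead of it and the grasp point (between the pads) lies 8 mm behind it (tip_reach is the distance from the TCP to the fingertips, in m); z points along the fingers, y is the line along which they close (so a half turn about z gives the same grasp; the last joint's range is limited). The gripper opens to 85 mm and grips with 20 to 120 N. Pads are 22 mm wide; open, the fingers measure 114 mm over their backs; the gripper's body (76 mm by 85 mm) begins 54 mm behind the grasp point. The pads swing forward as they close: fully open they stand 13 mm farther back than shut.
Start: joints at [1.259, 0.332, -0.065, 1.46, 0.022, 1.35, -0.088], TCP at [0.178, -0.599, 0.242] pointing down, gripper open.
Joint ranges: [-2.6, 2.6], [-0.5, 2.12], [-1.47, 1.34], [0.16, 2.42], [-1.27, 4.41], [0.06, 2.06], [-2.6, 2.6]. Speed limits (rad/s): [2.22, 2.22, 2.79, 2.79, 3.14, 3.14, 3.14].

INTERFACE

Orientations are given as a unit quaternion [x, y, z, w].
In Python, from workcell import get_obs, camera, hand_in, tip_reach gives the robot as it stands. The module is installed in compiled form; this text tells all that it offers.
- The arm moves only by the tool move_arm, never from a script. Its argument "plan" is a list of rows, each an object with "delta_pos": the shift along the tool's x, y, z in normalised numbers (1 is 0.8 m), a list of three; "turn": the turn, a rotation vector about the tool's x, y, z in fractions of the full range, 1 being 2 rad, a list of three; "fingers": the closure, from 0 (fully open) to 1 (shut). A call has 1 to 12 rows; each row is the pose to reach, as a shift and turn from the pose commanded when the call began, along the tool's axes at that moment; what a row does not reach only later rows make up. A row lasts 1/8 s, in which the tool goes at most 62.5 mm and 10.7 degrees, less where a joint would pass 70% of its speed; a pose out of reach is approached as far as the arm can. Shift and turn numbers lie between -1 and 1, and a call with a number outside is refused. A call with a gripper value outside its range is refused whole. The fingers move at their own pace and stop on an object; "force" is the grip in N (left out, the last holds). Time passes only in rows, so rows that repeat a pose let the fingers close. It gives the time, the measured TCP pose, the force, the opening and the grip force at its end, in the units of the state.
- get_obs(): the state, without advancing time (a new reading comes with each control period).
- camera(name): name is "scene" or "side" or "wrist"; returns a dict with "color" (400x640x3 uint8, red, green, blue), "range_z" (400x640 float32, m along the optical axis (not along the pixel's ray), 0 where there is no reading), "fx", "fy", "cx", "cy" (pixels), "R" (3x3) and "t" (3): a world point X has camera coordinates R X + t; the wrist camera has in their place "tool_from_camera" (4x4, takes a point from camera to tool coordinates, whose origin is the TCP and whose axes are the flange's). Camera axes: x right, y down, z forward; pixel columns grow to the right and rows downward; lengths in m; the calibration is good to about 2 mm. A picture is of the moment at which its call begins: read the wrist's pose just before it.
- hand_in(): hands the job in; it is judged then, once.
The state is a dict: "clock": time; "joint_pos": joint angles; "joint_velocities": joint speeds; "tau": joint torques, N m; "position": TCP position; "ee_rot": TCP orientation; "ft_force": force on the tool from outside, world axes, zero at the start; "torque": the same for the moment, N m; "grip_width": opening from 0.0 (shut) to 1.0 (fully open); "grasp_force": force on a finger pad.
Only numpy, scipy, OpenCV 4.12 (cv2) and the standard library are available. Lean on these libraries where they do the work, as an engineer would, in place of code of your own. Each camera call takes 0.05 s, during which the arm holds its last target. There are 200 camera calls.

## Working session

There is one attempt and no reset: what is moved stays moved. The work goes in short steps, Python scripts to look and compute and a tool call to move; the robot and the scene stay as the last step left them, time stands still between calls to the robot, and variables do not carry over. Pictures are saved under pics/ and viewed, at most 10 in all, crops included, and the job is handed in when it is done.

Besides the shell and the picture viewer there is one more tool, called after "Request:" as name(argument=value, ...), one argument or row to a line, values as JSON. move_arm: Moves the arm, as the interface text tells. Its arguments: {"type":"object","properties":{"plan":{"type":"array","items":{"type":"object","properties":{"delta_pos":{"type":"array","items":{"type":"number"}},"turn":{"type":"array","items":{"type":"number"}},"fingers":{"type":"number"}}}},"force":{"type":"number"}},"required":["plan"]}

```bash
mkdir -p pics
python3 - <<'E'
from workcell import *
import cv2,numpy as np
o=get_obs();print({k:np.round(v,4) for k,v in o.items()},tip_reach)
for n in("scene","side"):
    c=camera(n);cv2.imwrite(f"pics/{n}1.png",c["color"][:,:,::-1]);np.savez(f"{n}1.npz",**c)
    print(n,c["fx"],c["cx"],c["cy"],np.round(c["R"],3).tolist(),np.round(c["t"],3), np.round(-c["R"].T@c["t"],3))
E
```

```text
{'clock': np.float64(0.0), 'joint_pos': array([ 1.2594,  0.3329, -0.0647,  1.461 ,  0.0216,  1.3498, -0.0885]), 'joint_velocities': array([ 0.0017, -0.001 ,  0.0002,  0.0009,  0.0015,  0.0006, -0.0008]), 'tau': array([ 1.00000e-04, -6.25431e+01,  4.96000e-02, -3.91605e+01,
        1.64000e-02,  9.70000e-03,  0.00000e+00]), 'position': array([ 0.1779, -0.5988,  0.2415]), 'ee_rot': array([ 9.896e-01,  1.439e-01, -1.000e-04, -7.000e-04]), 'ft_force': array([-0.2309, -0.5822, -0.2907]), 'torque': array([-0.0056, -0.0319, -0.0706]), 'grasp_force': np.float64(0.0), 'grip_width': np.float64(1.0026)} 0.011
scene 394.98784490148023 322.7819642968821 195.85662821857656 [[0.757, 0.653, 0.0], [0.505, -0.585, -0.634], [-0.414, 0.481, -0.773]] [-0.409 -0.207  1.454] [ 1.016 -0.552  0.993]
side 417.1429360660344 324.82969969798694 207.86750626721113 [[-0.911, -0.412, 0.016], [-0.309, 0.656, -0.689], [0.274, -0.632, -0.725]] [0.504 0.214 1.331] [0.161 0.91  1.104]
```

View pics/scene1.png

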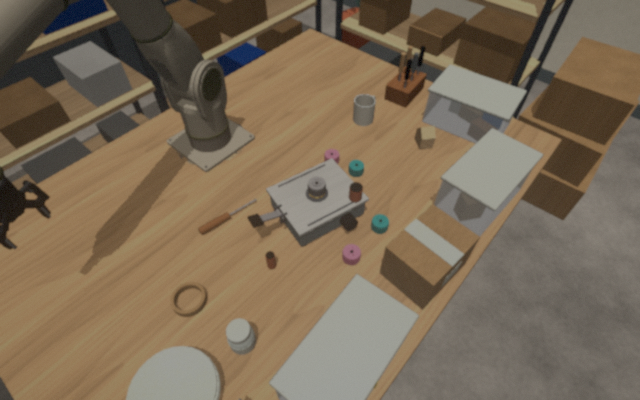

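View pics/side1.png

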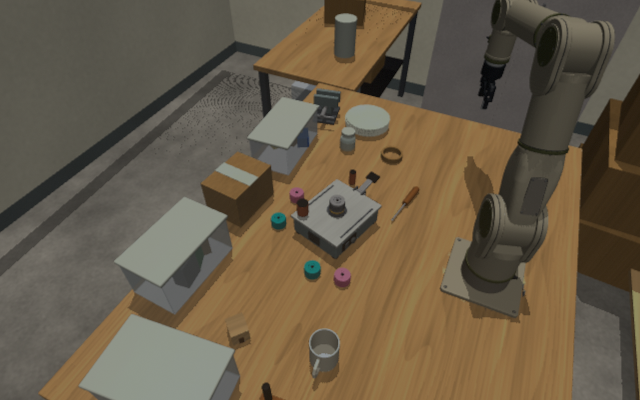

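Scene view: grey collar at (317,187) on the sander table, lever pad at (258,220), drum_a (356,192), drum_b (271,260), screwdriver (228,217). The ring-like candidates are grey (317,187), pink (332,156) and (352,254), and turquoise (356,168) and (380,222). The grey one fits: it is steel and stands mid-table on the spindle. In the side view the collar is at (338,204) and the pad at (373,177). I'll confirm in one enlarged crop and measure.

```bash
cat > h.py <<'E'
import numpy as np,cv2
from scipy.spatial.transform import Rotation as Rot
def cloud(c):
    v,u=np.indices(c["range_z"].shape);z=c["range_z"]
    P=np.stack([(u-c["cx"])/c["fx"]*z,(v-c["cy"])/c["fy"]*z,z],-1)
    return (P-c["t"])@c["R"]          # R^T (P-t)
def ray(c,u,v,z):
    d=c["R"].T@np.array([(u-c["cx"])/c["fx"],(v-c["cy"])/c["fy"],1]);o=-c["R"].T@c["t"]
    return o+d*(z-o[2])/d[2]
E
python3 - <<'E'
from h import *
ims=[]
for n,(u0,v0) in (("scene",(235,145)),("side",(270,160))):
    c=dict(np.load(n+"1.npz"));P=cloud(c)
    ims.append(cv2.resize(c["color"][v0:v0+120,u0:u0+160,::-1],(800,600) if 0 else (640,480),interpolation=cv2.INTER_CUBIC)[:, :])
    roi=np.zeros(P.shape[:2],bool);roi[v0:v0+120,u0:u0+160]=True
    ok=roi&(c["range_z"]>0)
    t=P[ok&(P[...,2]>.078)&(P[...,2]<.09)]
    m=np.zeros(roi.shape,np.uint8);
    r=cv2.minAreaRect(t[:,:2].astype(np.float32)*1000)
    print(n,"table n",len(t),"z",np.median(t[:,2]),"rect",r)
    top=P[ok&(P[...,2]>.105)]
    print(" high pts",len(top));
    q,cnt=np.unique(np.round(top/.02).astype(int)[:,:2],axis=0,return_counts=True)
    for a,b in zip(q,cnt):
        s=top[(np.round(top/.02).astype(int)[:,:2]==a).all(1)]
        print("  ",a*.02,b,s[:,2].max().round(4))
cv2.imwrite("pics/crop.png",cv2.resize(np.hstack(ims),(800,300)))
E
```

```text
scene table n 3775 z 0.08613803531283068 rect ((599.797607421875, -46.17620849609375), (294.3076171875, 410.52801513671875), 73.74065399169922)
 high pts 711
   [ 0.42 -0.2 ] 1 0.1059
   [ 0.44 -0.2 ] 14 0.1085
   [ 0.44 -0.18] 6 0.1078
   [ 0.46 -0.2 ] 17 0.1099
   [ 0.46 -0.18] 1 0.1079
   [ 0.48 -0.2 ] 1 0.1068
   [0.48 0.  ] 9 0.1351
   [0.48 0.02] 8 0.133
   [ 0.5  -0.02] 29 0.1357
   [0.5 0. ] 36 0.1365
   [0.5  0.02] 35 0.1373
   [0.5  0.04] 6 0.1337
   [ 0.52 -0.02] 41 0.1351
   [0.52 0.  ] 53 0.1373
   [0.52 0.02] 36 0.1359
   [0.52 0.04] 1 0.1337
   [0.54 0.  ] 29 0.1348
   [0.54 0.02] 15 0.1358
   [0.58 0.06] 2 0.1356
   [0.58 0.08] 3 0.1357
   [0.6  0.04] 7 0.1369
   [0.6  0.06] 58 0.1394
   [0.6  0.08] 29 0.1414
   [0.62 0.04] 3 0.1332
   [0.62 0.06] 69 0.1394
   [0.62 0.08] 23 0.1396
   [ 0.78 -0.04] 20 0.1434
   [ 0.78 -0.02] 6 0.1418
   [0.78 0.  ] 1 0.1406
   [ 0.8  -0.04] 94 0.1446
   [ 0.8  -0.02] 24 0.1437
   [ 0.82 -0.04] 34 0.1429
side table n 2862 z 0.08543516747160884 rect ((586.1864013671875, -41.827880859375), (299.7110900878906, 383.7088317871094), 73.01766967773438)
 high pts 402
   [ 0.42 -0.18] 1 0.1052
   [ 0.44 -0.2 ] 1 0.1066
   [ 0.44 -0.18] 4 0.1067
   [ 0.46 -0.2 ] 6 0.1073
   [ 0.46 -0.18] 2 0.1095
   [0.48 0.  ] 8 0.1367
   [0.48 0.02] 30 0.136
   [0.48 0.04] 2 0.1286
   [ 0.5  -0.02] 4 0.1337
   [0.5 0. ] 24 0.1363
   [0.5  0.02] 29 0.1361
   [0.5  0.04] 41 0.1342
   [ 0.52 -0.02] 1 0.1325
   [0.52 0.  ] 25 0.1351
   [0.52 0.02] 29 0.1368
   [0.52 0.04] 26 0.1355
   [0.54 0.  ] 3 0.1323
   [0.54 0.02] 4 0.1352
   [0.58 0.06] 5 0.1361
   [0.58 0.08] 16 0.1368
   [0.6  0.06] 23 0.1399
   [0.6  0.08] 49 0.1406
   [0.6 0.1] 19 0.1374
   [0.62 0.06] 14 0.1381
   [0.62 0.08] 26 0.1387
   [0.62 0.1 ] 1 0.1319
   [ 0.78 -0.04] 8 0.1394
   [ 0.8  -0.04] 1 0.1188
```

View pics/crop.png

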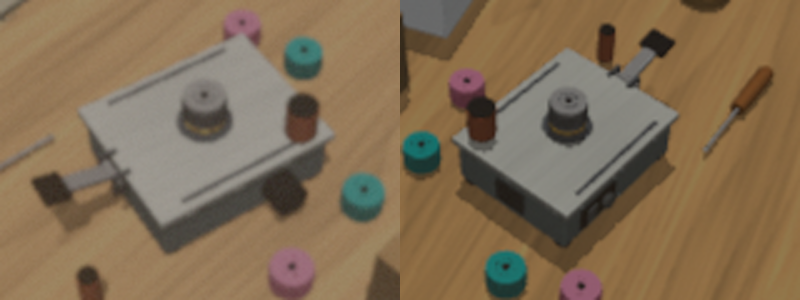

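Confirmed: the grey knurled collar with the brass ring under it, in mid-table. Now refine the poses from both views.

Run:
```python
from h import *
for n in("scene","side"):
    c=dict(np.load(n+"1.npz"));P=cloud(c);X,Y,Z=P[...,0],P[...,1],P[...,2];ok=c["range_z"]>0
    m=(ok&(abs(Z-.0855)<.005)&(np.hypot(X-.51,Y-.01)<.2)&~((Y<-.11))).astype(np.uint8)
    m=cv2.morphologyEx(m,cv2.MORPH_OPEN,np.ones((3,3)))
    k,l,st,_=cv2.connectedComponentsWithStats(m);i=1+st[1:,4].argmax()
    r=cv2.minAreaRect((P[l==i][:,:2]*1000).astype(np.float32));print(n,"table",np.round(r[0]+r[1]+(r[2],),1))
    s=ok&(np.hypot(X-.51,Y-.01)<.045)&(Z>.128)
    print(" collar top z",np.median(Z[s]).round(4),"circle",cv2.minEnclosingCircle((P[s][:,:2]*1000).astype(np.float32)), (P[s].mean(0)*1000).round(1))
    s=ok&(np.hypot(X-.61,Y-.07)<.04)&(Z>.125); print(" drumA",(P[s].mean(0)*1000).round(1),Z[s].max())
    hsv=cv2.cvtColor(c["color"],cv2.COLOR_RGB2HSV)
    s=ok&(np.hypot(X-.455,Y+.195)<.05)&(Z>.085)&(hsv[...,2]<75)
    print(" pad",s.sum(),(P[s].mean(0)*1000).round(1),np.round(cv2.minAreaRect((P[s][:,:2]*1000).astype(np.float32))[0],1),"z",(np.percentile(Z[s],[5,50,95])*1000).round(1))
    s=ok&(X>.48)&(X<.66)&(Y<-.14)&(Y>-.3)&(Z>.03)
    print(" drumB",s.sum(),(P[s].mean(0)*1000).round(1),Z[s].max())
    s=ok&(X>.2)&(X<.48)&(Y<.15)&(Y>-.3)&(Z>.012)&(Z<.035); print(" sd",(np.percentile(P[s],[2,98],axis=0)*1000).round(0).tolist())
```

```text
scene table [508.1   7.6 241.3 204.   73.5]
 collar top z 0.1332 circle ((508.3663635253906, 7.8917236328125), 27.925439834594727) [508.9   6.9 133. ]
 drumA [607.3  65.9 134.9] 0.14136348973143523
 pad 114 [ 456.3 -187.1  102.9] [ 454.9 -186.4] z [ 98.7 103.  107.5]
 drumB 116 [ 545.  -226.5   53.9] 0.06556283192545426
 sd [[300.0, -287.0, 13.0], [407.0, -82.0, 30.0]]
side table [507.6  10.3 246.6 202.7  73.3]
 collar top z 0.1323 circle ((508.6126708984375, 12.740962982177734), 27.157590866088867) [507.4  13.5 132.5]
 drumA [604.4  75.3 133.8] 0.1405734793619149
 pad 83 [ 448.2 -178.1  100.9] [ 450.8 -178.8] z [ 95.2 101.2 106.5]
 drumB 66 [ 539.2 -215.2   50.1] 0.06395622309103134
 sd [[296.0, -278.0, 13.0], [472.0, 145.0, 34.0]]
```

Both views agree: sander centre about (508, 10) mm, yaw about -16.6°, lever pad about (452, -183, 102), and collar top at z about 132. I'm moving above the pad with the fingers shut, then looking with the wrist camera.

The rows are not in the units I measure in: shifts go in shares of 0.8 m and turns go in shares of 2 rad. I convert before sending: 0.381 m is 0.4763, -0.321 m is -0.4013.

Request:
move_arm(
  plan=[
    {"delta_pos": [0.0475, -0.04, 0], "fingers": 1},
    {"delta_pos": [0.105, -0.0888, 0], "fingers": 1},
    {"delta_pos": [0.1625, -0.1375, 0], "fingers": 1},
    {"delta_pos": [0.2188, -0.1875, 0], "fingers": 1},
    {"delta_pos": [0.275, -0.2338, 0], "fingers": 1},
    {"delta_pos": [0.3313, -0.2813, 0], "fingers": 1},
    {"delta_pos": [0.3875, -0.3275, 0], "fingers": 1},
    {"delta_pos": [0.4375, -0.3713, 0], "fingers": 1},
    {"delta_pos": [0.4763, -0.4013, 0], "fingers": 1},
    {"delta_pos": [0.4763, -0.4013, 0], "fingers": 1},
    {"delta_pos": [0.4763, -0.4013, 0], "fingers": 1},
  ],
)

```text
validation failed for argument at $.pl...
```

```bash
cat >> h.py <<'E'
def wrist(camera,get_obs,save=None):
    o=get_obs();c=camera("wrist");T=np.eye(4);T[:3,:3]=Rot.from_quat(o["ee_rot"]).as_matrix();T[:3,3]=o["position"]
    M=np.linalg.inv(T@c["tool_from_camera"]);c["R"],c["t"]=M[:3,:3],M[:3,3]
    if save: cv2.imwrite(save,c["color"][:,:,::-1])
    return o,c
E
python3 - <<'E'
from h import *
from workcell import *
o,c=wrist(camera,get_obs,"pics/w1.png");np.savez("w1.npz",**c)
print({k:np.round(v,4) for k,v in o.items()},c["fx"],np.round(c["tool_from_camera"],3).tolist())
P=cloud(c);X,Y,Z=P[...,0],P[...,1],P[...,2];ok=c["range_z"]>0
for nm,s in (("pad",ok&(np.hypot(X-.452,Y+.183)<.04)&(Z>.09)&(Z<.12)),("collar",ok&(np.hypot(X-.51,Y-.01)<.045)&(Z>.128)&(Z<.15))):
    print(nm,s.sum(),(P[s].mean(0)*1000).round(1) if s.any() else 0, cv2.minAreaRect((P[s][:,:2]*1000).astype(np.float32)) if s.any() else 0)
E
```

```text
{'clock': np.float64(0.1), 'joint_pos': array([ 1.2594,  0.3328, -0.0647,  1.4609,  0.0216,  1.3499, -0.0885]), 'joint_velocities': array([-0.0007, -0.0012, -0.0008, -0.0008, -0.0008, -0.0014,  0.0011]), 'tau': array([ 1.00000e-03, -6.26748e+01,  4.93000e-02, -3.92430e+01,
        1.65000e-02,  6.80000e-03, -0.00000e+00]), 'position': array([ 0.1779, -0.5988,  0.2416]), 'ee_rot': array([ 9.896e-01,  1.439e-01, -2.000e-04, -6.000e-04]), 'ft_force': array([-0.4257, -0.2355,  0.8134]), 'torque': array([ 0.0384, -0.0029, -0.0273]), 'grasp_force': np.float64(0.0), 'grip_width': np.float64(1.0041)} 316.68642711395137 [[0.0, -0.952, -0.305, 0.079], [1.0, -0.0, 0.001, -0.0], [-0.001, -0.305, 0.952, -0.132], [0.0, 0.0, 0.0, 1.0]]
pad 0 0 0
collar 0 0 0
```

View pics/w1.png

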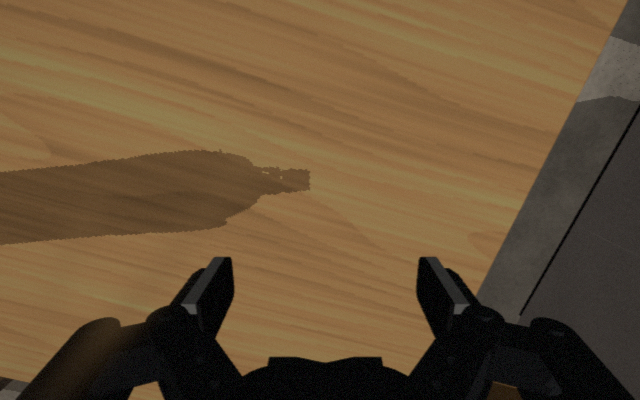

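The wrist view shows bare bench, because the move was refused (probably for the missing turn). Resending with turn.

Request:
move_arm(
  plan=[
    {"delta_pos": [0.0475, -0.04, 0], "turn": [0, 0, 0], "fingers": 1.0},
    {"delta_pos": [0.105, -0.0888, 0], "turn": [0, 0, 0], "fingers": 1.0},
    {"delta_pos": [0.1625, -0.1375, 0], "turn": [0, 0, 0], "fingers": 1.0},
    {"delta_pos": [0.2188, -0.1875, 0], "turn": [0, 0, 0], "fingers": 1.0},
    {"delta_pos": [0.275, -0.2338, 0], "turn": [0, 0, 0], "fingers": 1.0},
    {"delta_pos": [0.3313, -0.2813, 0], "turn": [0, 0, 0], "fingers": 1.0},
    {"delta_pos": [0.3875, -0.3275, 0], "turn": [0, 0, 0], "fingers": 1.0},
    {"delta_pos": [0.4375, -0.3713, 0], "turn": [0, 0, 0], "fingers": 1.0},
    {"delta_pos": [0.4763, -0.4013, 0], "turn": [0, 0, 0], "fingers": 1.0},
    {"delta_pos": [0.4763, -0.4013, 0], "turn": [0, 0, 0], "fingers": 1.0},
    {"delta_pos": [0.4763, -0.4013, 0], "turn": [0, 0, 0], "fingers": 1.0},
  ],
)

```text
clock: 1.52
position: [0.4514, -0.1836, 0.2421]
ee_rot: [0.99, 0.144, -0.0, 0.0]
ft_force: [-0.2, 0.6, 0.3]
grip_width: 0.003
grasp_force: 0.0
```

Run:
```python
from h import *
from workcell import *
o,c=wrist(camera,get_obs,"pics/w2.png");np.savez("w2.npz",**c)
print(np.round(o["joint_pos"],3))
P=cloud(c);X,Y,Z=P[...,0],P[...,1],P[...,2];ok=c["range_z"]>0
for nm,s in (("pad",ok&(np.hypot(X-.452,Y+.183)<.04)&(Z>.09)&(Z<.12)),("collar",ok&(np.hypot(X-.51,Y-.01)<.045)&(Z>.128)&(Z<.15))):
    print(nm,s.sum(),(P[s].mean(0)*1000).round(1) if s.any() else 0, cv2.minAreaRect((P[s][:,:2]*1000).astype(np.float32)) if s.any() else 0)
```

```text
[ 0.754  0.056 -0.474  1.792  0.027  1.3   -1.009]
pad 2308 [ 454.9 -175.1  100.3] ((454.6860046386719, -171.52676391601562), (56.36463165283203, 42.37122344970703), 73.76212310791016)
collar 4771 [509.6  10.2 132.6] ((508.8739318847656, 11.242612838745117), (52.382362365722656, 50.26113510131836), 82.474853515625)
```

View pics/w2.png

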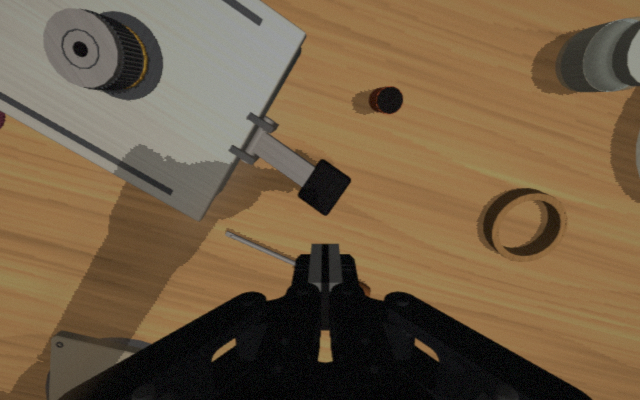

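The wrist view shows the collar top at (81,48) and the dark lever pad at (325,187). The collar centre measures (509, 10.5) mm and the pad about (451, -183), which fits the sander's axis. Pressing the lever now.

Scaled: 0.168 m is 0.21, 0.12 m is 0.15.

Request:
move_arm(
  plan=[
    {"delta_pos": [0, 0, 0.0625], "turn": [0, 0, 0], "fingers": 1.0},
    {"delta_pos": [0, 0, 0.125], "turn": [0, 0, 0], "fingers": 1.0},
    {"delta_pos": [0, 0, 0.15], "turn": [0, 0, 0], "fingers": 1.0},
    {"delta_pos": [0, 0, 0.1625], "turn": [0, 0, 0], "fingers": 1.0},
    {"delta_pos": [0, 0, 0.175], "turn": [0, 0, 0], "fingers": 1.0},
    {"delta_pos": [0, 0, 0.185], "turn": [0, 0, 0], "fingers": 1.0},
    {"delta_pos": [0, 0, 0.195], "turn": [0, 0, 0], "fingers": 1.0},
    {"delta_pos": [0, 0, 0.2025], "turn": [0, 0, 0], "fingers": 1.0},
    {"delta_pos": [0, 0, 0.2075], "turn": [0, 0, 0], "fingers": 1.0},
    {"delta_pos": [0, 0, 0.21], "turn": [0, 0, 0], "fingers": 1.0},
    {"delta_pos": [0, 0, 0.21], "turn": [0, 0, 0], "fingers": 1.0},
  ],
)

```text
clock: 2.95
position: [0.4522, -0.1827, 0.0764]
ee_rot: [0.99, 0.144, -0.0, 0.0]
ft_force: [-11.8, 5.7, 29.3]
grip_width: 0.002
grasp_force: 14.0
```

The tip is at z 65 mm with 29 N, so the lever is on its stop. Lifting off and moving over the collar with the gripper opening.

Scaled: -0.17 m is -0.2125, 0.11 m is 0.1375.

Request:
move_arm(
  plan=[
    {"delta_pos": [0, 0, -0.0375], "turn": [0, 0, 0], "fingers": 1.0},
    {"delta_pos": [0, 0, -0.1], "turn": [0, 0, 0], "fingers": 1.0},
    {"delta_pos": [0, 0, -0.1625], "turn": [0, 0, 0], "fingers": 1.0},
    {"delta_pos": [0.0188, -0.025, -0.1938], "turn": [0, 0, 0], "fingers": 1.0},
    {"delta_pos": [0.05, -0.075, -0.2], "turn": [0, 0, 0], "fingers": 0.5},
    {"delta_pos": [0.0813, -0.125, -0.2], "turn": [0, 0, 0], "fingers": 0.0},
    {"delta_pos": [0.1125, -0.175, -0.2], "turn": [0, 0, 0], "fingers": 0.0},
    {"delta_pos": [0.1375, -0.2125, -0.2], "turn": [0, 0, 0], "fingers": 0.0},
    {"delta_pos": [0.1375, -0.2125, -0.2], "turn": [0, 0, 0], "fingers": 0.0},
    {"delta_pos": [0.1375, -0.2125, -0.2], "turn": [0, 0, 0], "fingers": 0.0},
  ],
)

```text
clock: 4.2
position: [0.5088, 0.0107, 0.2341]
ee_rot: [0.99, 0.144, -0.0, 0.0]
ft_force: [-0.2, -0.3, -0.5]
grip_width: 0.996
grasp_force: 0.0
```

Run:
```python
from h import *
from workcell import *
o,c=wrist(camera,get_obs,"pics/w3.png")
print(np.round(o["joint_pos"],3),o["position"],o["ft_force"])
P=cloud(c);X,Y,Z=P[...,0],P[...,1],P[...,2];ok=c["range_z"]>0
s=ok&(np.hypot(X-.51,Y-.01)<.045)&(Z>.128)&(Z<.137);v,u=np.nonzero(s)
print("collar",s.sum(),(P[s].mean(0)*1000).round(1),cv2.minEnclosingCircle((P[s][:,:2]*1000).astype(np.float32)),u.min(),u.max(),v.min(),v.max())
for n in("scene","side"):
    c=camera(n);P=cloud(c);X,Y,Z=P[...,0],P[...,1],P[...,2];ok=c["range_z"]>0
    s=ok&(np.hypot(X-.4515,Y+.183)<.014)&(Z>.03);print(n,"pad z",s.sum(),np.percentile(Z[s],[10,50,90]) if s.any() else 0)
```

```text
[ 0.508  0.133 -0.664  1.745  0.085  1.293 -1.458] [0.5087532  0.01074047 0.2341385 ] [-0.17335558 -0.25472868 -0.45842428]
collar 3176 [509.9  11.5 132.8] ((508.8960876464844, 11.594778060913086), 25.50572395324707) 292 356 170 232
scene pad z 67 [0.06266971 0.06650406 0.06946507]
side pad z 24 [0.06106414 0.06458971 0.06708302]
```

View pics/w3.png

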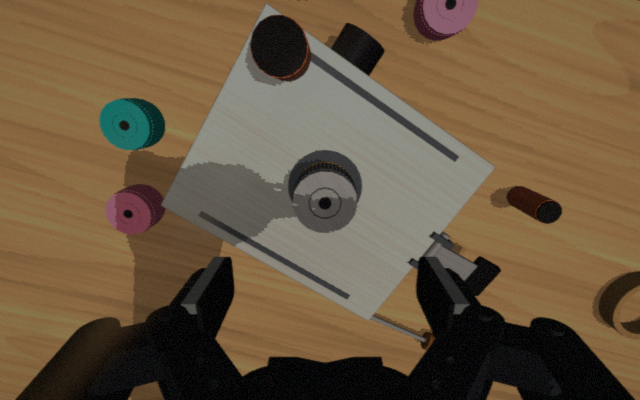

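Lever pad z is about 65 mm, so it is locked. The collar is centred under the gripper (top at pixel (325,203), world (509, 11.3)). Going down and gripping.

Scaled: 0.126 m is 0.1575, 0.11 m is 0.1375.

Request:
move_arm(
  plan=[
    {"delta_pos": [0, 0, 0.05], "turn": [0, 0, 0], "fingers": 0.0},
    {"delta_pos": [0, 0, 0.1], "turn": [0, 0, 0], "fingers": 0.0},
    {"delta_pos": [0, 0, 0.1375], "turn": [0, 0, 0], "fingers": 0.0},
    {"delta_pos": [0, 0, 0.1575], "turn": [0, 0, 0], "fingers": 0.0},
    {"delta_pos": [0, 0, 0.1575], "turn": [0, 0, 0], "fingers": 0.0},
    {"delta_pos": [0, 0, 0.1575], "turn": [0, 0, 0], "fingers": 0.25},
    {"delta_pos": [0, 0, 0.1575], "turn": [0, 0, 0], "fingers": 0.5},
    {"delta_pos": [0, 0, 0.1575], "turn": [0, 0, 0], "fingers": 0.6},
    {"delta_pos": [0, 0, 0.1575], "turn": [0, 0, 0], "fingers": 0.6},
    {"delta_pos": [0, 0, 0.1575], "turn": [0, 0, 0], "fingers": 0.6},
  ],
  force=50,
)

```text
clock: 5.6
position: [0.5097, 0.0115, 0.1097]
ee_rot: [0.99, 0.144, 0.001, 0.0]
ft_force: [-2.1, 0.2, 6.3]
grip_width: 0.6
grasp_force: 50.8
```

Scaled: 0.0015 m is 0.0019, 0.001 m is 0.0013, 0.35 rad is 0.175.

Request:
move_arm(
  plan=[
    {"delta_pos": [0, 0, 0.0013], "turn": [0, 0, 0.035], "fingers": 0.65},
    {"delta_pos": [0, 0, 0.0019], "turn": [0, 0, 0.07], "fingers": 0.65},
    {"delta_pos": [0, 0, 0.0019], "turn": [0, 0, 0.105], "fingers": 0.65},
    {"delta_pos": [0, 0, 0.0019], "turn": [0, 0, 0.14], "fingers": 0.65},
    {"delta_pos": [0, 0, 0.0019], "turn": [0, 0, 0.175], "fingers": 0.65},
    {"delta_pos": [0, 0, 0.0019], "turn": [0, 0, 0.175], "fingers": 0.65},
  ],
  force=60,
)

```text
clock: 6.35
position: [0.5112, 0.0112, 0.1096]
ee_rot: [1.0, -0.031, 0.003, 0.0]
ft_force: [-0.4, -1.3, 15.3]
grip_width: 0.599
grasp_force: 60.7
```

Run:
```python
from workcell import *
import numpy as np
o=get_obs();print({k:np.round(v,4) for k,v in o.items()})
```

```text
{'clock': np.float64(6.35), 'joint_pos': array([ 0.4281,  0.2573, -0.602 ,  1.8915,  0.1703,  1.0376, -1.8782]), 'joint_velocities': array([ 0.0013, -0.0007, -0.0035, -0.0015,  0.0015,  0.0007,  0.0266]), 'tau': array([ -0.8751, -40.0249,  -4.7389, -28.42  ,  -0.3462,  -0.4121,
        -0.4946]), 'position': array([0.5112, 0.0112, 0.1096]), 'ee_rot': array([ 9.995e-01, -3.130e-02,  2.800e-03,  4.000e-04]), 'ft_force': array([-0.387 , -1.2885, 15.3213]), 'torque': array([-0.4086,  0.2261, -0.0054]), 'grasp_force': np.float64(60.6751), 'grip_width': np.float64(0.5986)}
```

Scaled: 0.15 rad is 0.075.

Request:
move_arm(
  plan=[
    {"delta_pos": [0, 0, 0], "turn": [0, 0, 0.025], "fingers": 0.65},
    {"delta_pos": [0, 0, 0], "turn": [0, 0, 0.05], "fingers": 0.65},
    {"delta_pos": [0, 0, 0], "turn": [0, 0, 0.075], "fingers": 0.65},
    {"delta_pos": [0, 0, 0], "turn": [0, 0, 0.075], "fingers": 0.65},
  ],
)

```text
clock: 6.85
position: [0.5112, 0.0111, 0.1095]
ee_rot: [0.994, -0.106, 0.003, 0.0]
ft_force: [0.6, -1.2, 13.1]
grip_width: 0.602
grasp_force: 60.6
```

Scaled: 0.15 rad is 0.075.

Request:
move_arm(
  plan=[
    {"delta_pos": [0, 0, 0], "turn": [0, 0, 0.025], "fingers": 0.65},
    {"delta_pos": [0, 0, 0], "turn": [0, 0, 0.05], "fingers": 0.65},
    {"delta_pos": [0, 0, 0], "turn": [0, 0, 0.075], "fingers": 0.65},
    {"delta_pos": [0, 0, 0], "turn": [0, 0, 0.075], "fingers": 0.65},
  ],
)

```text
clock: 7.35
position: [0.5108, 0.0112, 0.1089]
ee_rot: [0.984, -0.18, 0.002, -0.0]
ft_force: [1.5, -1.4, 7.1]
grip_width: 0.594
grasp_force: 61.0
```

Run:
```python
from workcell import *
import numpy as np
o=get_obs();print({k:np.round(o[k],4) for k in("joint_pos","position","torque","tau")})
```

```text
{'joint_pos': array([ 0.3934,  0.2515, -0.5622,  1.8941,  0.1566,  1.0343, -2.1674]), 'position': array([0.5108, 0.0112, 0.1089]), 'torque': array([-0.3184, -0.3583,  0.0098]), 'tau': array([ -0.4996, -43.85  ,  -4.534 , -30.5777,  -0.452 ,   0.4407,
        -0.4362])}
```

Scaled: 0.002 m is 0.0025, 0.001 m is 0.0013, 0.03 rad is 0.015.

Request:
move_arm(
  plan=[
    {"delta_pos": [0, 0, 0.0013], "turn": [0, 0, 0.015], "fingers": 0.65},
    {"delta_pos": [0, 0, 0.0025], "turn": [0, 0, 0.03], "fingers": 0.65},
    {"delta_pos": [0, 0, 0.0025], "turn": [0, 0, 0.045], "fingers": 0.65},
    {"delta_pos": [0, 0, 0.0025], "turn": [0, 0, 0.045], "fingers": 0.65},
  ],
)

```text
clock: 7.85
position: [0.5091, 0.0113, 0.1051]
ee_rot: [0.975, -0.224, 0.0, -0.0]
ft_force: [1.9, -1.6, 3.0]
grip_width: 0.6
grasp_force: 63.2
```

The collar dropped 4.5 mm with only 3 N, so it is keyed and already on the ring's spring. Pushing it home.

Scaled: 0.005 m is 0.0063, 0.004 m is 0.005, 0.04 rad is 0.02.

Request:
move_arm(
  plan=[
    {"delta_pos": [0, 0, 0.0013], "turn": [0, 0, 0.01], "fingers": 0.65},
    {"delta_pos": [0, 0, 0.0025], "turn": [0, 0, 0.02], "fingers": 0.65},
    {"delta_pos": [0, 0, 0.0038], "turn": [0, 0, 0.02], "fingers": 0.65},
    {"delta_pos": [0, 0, 0.005], "turn": [0, 0, 0.02], "fingers": 0.65},
    {"delta_pos": [0, 0, 0.0063], "turn": [0, 0, 0.02], "fingers": 0.65},
    {"delta_pos": [0, 0, 0.0063], "turn": [0, 0, 0.02], "fingers": 0.65},
  ],
  force=80,
)

```text
clock: 8.6
position: [0.509, 0.0115, 0.1009]
ee_rot: [0.97, -0.243, 0.0, 0.0]
ft_force: [-4.5, -0.6, 17.8]
grip_width: 0.593
grasp_force: 83.8
```

Scaled: 0.001 m is 0.0013, 0.0005 m is 0.0006.

Request:
move_arm(
  plan=[
    {"delta_pos": [0, 0, 0.0006], "turn": [0, 0, 0], "fingers": 0.65},
    {"delta_pos": [0, 0, 0.0013], "turn": [0, 0, 0], "fingers": 0.65},
    {"delta_pos": [0, 0, 0.0013], "turn": [0, 0, 0], "fingers": 0.65},
    {"delta_pos": [0, 0, 0.0013], "turn": [0, 0, 0], "fingers": 0.65},
  ],
)

```text
clock: 9.1
position: [0.5091, 0.0115, 0.1008]
ee_rot: [0.97, -0.243, 0.0, 0.0]
ft_force: [-10.2, -1.3, 27.4]
grip_width: 0.593
grasp_force: 84.9
```

Run:
```python
from h import *
from workcell import *
o,c=wrist(camera,get_obs)
print({k:np.round(o[k],3) for k in("joint_pos","ft_force","torque","position")})
ims=[]
for n,k in(("wrist",c),("scene",camera("scene")),("side",camera("side"))):
    P=cloud(k);X,Y,Z=P[...,0],P[...,1],P[...,2];ok=k["range_z"]>0
    r=np.hypot(X-.509,Y-.011)
    s=ok&(r<.022)&(Z>.115)&(Z<.14)
    print(n,"top",s.sum(),np.percentile(Z[s],[10,50,90]).round(4) if s.any() else 0)
    s=ok&(np.hypot(X-.4515,Y+.183)<.014)&(Z>.03)&(Z<.12);print("  pad z",s.sum(),np.median(Z[s]) if s.any() else 0)
    ims.append(k["color"][:,:,::-1])
a=cv2.resize(ims[0],(400,250));b=cv2.resize(ims[1][130:280,220:420],(400,300));d=cv2.resize(ims[2][130:280,240:440],(400,300))
z=np.zeros((300,400,3),np.uint8);z[:250]=a
cv2.imwrite("pics/fin.png",np.vstack([np.hstack([b,d]),np.hstack([z,z*0])]))
```

```text
{'joint_pos': array([ 0.375,  0.259, -0.544,  1.903,  0.157,  1.021, -2.299]), 'ft_force': array([-10.209,  -1.297,  27.435]), 'torque': array([-0.466,  2.191,  0.026]), 'position': array([0.509, 0.012, 0.101])}
wrist top 7973 [0.123  0.1237 0.1244]
  pad z 0 0
scene top 128 [0.1226 0.1243 0.1268]
  pad z 63 0.06589606659110529
side top 73 [0.1208 0.1239 0.1259]
  pad z 23 0.06536271919721652
```

View pics/fin.png

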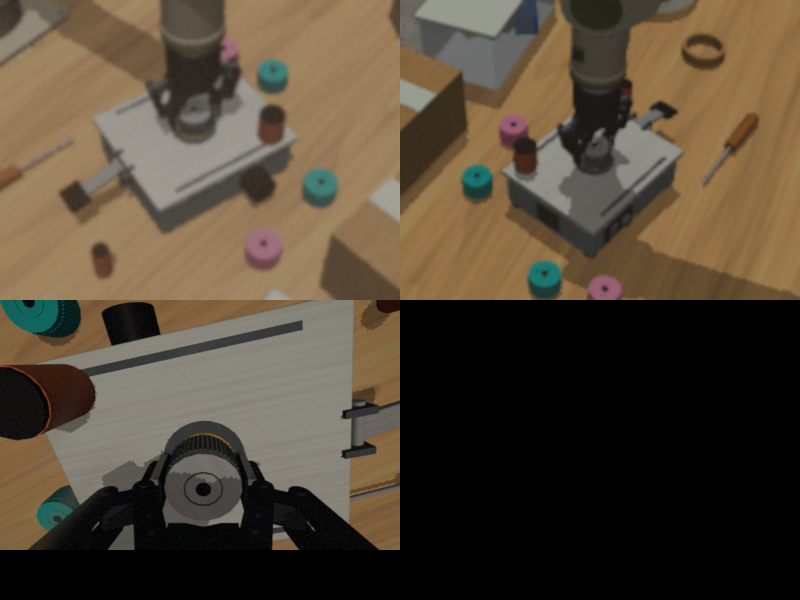

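The picture shows the collar still gripped at (203,489) in the wrist part, with the lever down and the drums in place. The collar top fell from 132.7 to 123.7 mm, exactly 9 mm, and it is on the hard stop: 10 N more force gave only 0.1 mm. The lever pad is at 65 mm, so it is locked. Handing in.

```bash
python3 -c "
from workcell import *
print(hand_in())"
```

```text
the job is handed in; nothing more can be done
None
```

The job is handed in: the lever is locked (pad about 65 mm above the bench), and the collar is keyed, fully home after a 9 mm drop, and still gripped and held down with about 27 N at 9.1 s on the robot's clock.

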